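# Line up vials and hold the reflector flap at the set angle for a photo

### The job

Prepare the photo stand for a picture of the three sample vials: one vial already stands on the stand's front ledge; while the reflector flap still lies down, stand the other two upright on the two empty ring marks, one on each, so that the three make a neat row. Then swing the hinged flap, which has a pull bar, up until it is in line with the pointer on the angle scale, and finish holding it still there: the hinge is free and the flap drops if let go, so the program must end with the gripper still holding it. Leave the pointer as it is set and do not disturb the two jars and the small carton round the work.

Things in the scene. Friction and masses are not known exactly. Their poses are not given: they have to be found in the camera images.
- stand: Photo stand fixed to the bench, base 270 x 200 x 8 mm. Origin on the bench top, x away from the robot at yaw 0, z up; yaw varies. Front ledge 56 (x) x 170 (y) mm, 15 high, centred at x -110, y 0 mm. Behind it the flap; at the rear (x 110 to 131 mm) a quarter-circle angle scale, 170 mm radius about the hinge line (y 110, z 50 mm), ticks every 10 degrees, pointer in front of it.
- spot_left (a point): Centre of the left (+y) ring mark, 33 mm across, on the top of the ledge, 15 mm above the bench; vial_1 stands here from the start. The marks lie 50 mm apart along the stand's y.
- spot_mid (a point): Centre of the middle ring mark on the ledge top, empty at the start.
- spot_right (a point): Centre of the right (-y) ring mark on the ledge top, empty at the start.
- vial_1_centre (a point): Screw-cap sample vial that already stands on the left ring mark, body 27 mm across and 44 mm high with a 20 mm wide cap above, 54 mm high in all, 40 g. Point: on its axis, half-way up (27 mm above its foot); z up its axis.
- vial_2_centre (a point): Screw-cap sample vial that stands on the bench to the right of the stand, body 27 mm across and 48 mm high with a 20 mm wide cap above, 58 mm high in all, about 40 g. Point: on its axis, half-way up (29 mm above its foot); z up its axis.
- vial_3_centre (a point): Screw-cap sample vial that stands on the bench to the right of the stand, body 27 mm across and 52 mm high with a 20 mm wide cap above, 62 mm high in all, about 40 g. Point: on its axis, half-way up (31 mm above its foot); z up its axis.
- flap (a joint): Angle of the flap in rad: 0 = lying level, its lowest position, grows as its free edge swings up; stop at 1.35. The hinge is practically frictionless and nothing holds the flap up; about 0.3 kg; some 1.5 N at the bar carries it.
- flap_axis (a point): Point on the hinge line of the flap, 50 mm above the bench, at the middle of the flap's length. The hinge line runs along the stand's x. The white panel, 140 (x) x 145 mm, 4 mm thick with an 8 mm aluminium frame, lies on the stand's -y side of it.
- flap_grip (a point): Middle of the flap's pull bar, a round steel bar 10 mm thick and 90 mm long, parallel to the hinge line, 210 mm from it and in the plane of the flap (50 mm above the bench when the flap lies level, no base plate below it). Between the bar and the flap's frame is an open gap of 38 mm for a finger. y of this frame points along the flap from the bar to the hinge.
- pointer (a joint): Angle in rad to which the pointer is set (about 0.45 to 0.95), measured like the flap's angle about the same hinge line: flap and pointer are in line when both values are equal. Held by a friction clamp; leave it.
- pointer_tip (a point): Outer tip of the dark steel pointer, 195 mm from the hinge line, in front of the scale at the stand's rear. y of this frame points along the pointer from the tip to the hinge.
- powder_jar: Bystander: white jar with black lid, 56 mm across, 62 mm high; origin at the centre of its underside.
- teal_jar: Bystander: teal jar, 80 mm across, 85 mm high; origin at the centre of its underside.
- lifter_box: Bystander: small white carton 45 x 100 x 22 mm; origin at the centre of its underside.
Things that resemble listed ones, but are neither listed nor needed, are in the scene too. Leave any pink look-alike of the part that bears vial_3_centre alone. Leave any purple look-alike of the part that bears vial_2_centre alone.

How it is judged:
On the way, in this order (a step that is already met when the one before it is completed fails the run):
1. the three vials stand released in a row on the ring marks while the flap still lies down (horizontal distance between any of vial_1_centre, vial_2_centre, vial_3_centre and spot_left below 0.01 m and horizontal distance between any of vial_1_centre, vial_2_centre, vial_3_centre and spot_mid below 0.01 m and horizontal distance between any of vial_1_centre, vial_2_centre, vial_3_centre and spot_right below 0.01 m and angle between each of vial_1_centre, vial_2_centre, vial_3_centre's own z axis and vertical below 0.12 rad and height (world z) of vial_1_centre between 0.038 and 0.05 m and height (world z) of vial_2_centre between 0.038 and 0.05 m and height (world z) of vial_3_centre between 0.038 and 0.05 m and contact force between the fingers and vial_1 below 0.1 N and contact force between the fingers and vial_2 below 0.1 N and contact force between the fingers and vial_3 below 0.1 N and value of joint flap below 0.1 rad), for 0.2 s.
2. the flap is held in line with the pointer (angle between the y axis of flap_grip and the y axis of pointer_tip, either way round below 0.07 rad and contact force between the fingers and flap above 0.3 N), for 0.2 s.
At the end, for the whole second after the job is handed in: Each ring mark has a vial standing upright (within 7 degrees) on the ledge within 10 mm of its centre, untouched by the fingers; the flap is held still by the fingers (contact over 0.3 N, nothing else touching it) within 0.07 rad (4 degrees) of the pointer (all of step 2 and horizontal distance between any of vial_1_centre, vial_2_centre, vial_3_centre and spot_left below 0.01 m and horizontal distance between any of vial_1_centre, vial_2_centre, vial_3_centre and spot_mid below 0.01 m and horizontal distance between any of vial_1_centre, vial_2_centre, vial_3_centre and spot_right below 0.01 m and angle between each of vial_1_centre, vial_2_centre, vial_3_centre's own z axis and vertical below 0.12 rad and height (world z) of vial_1_centre between 0.038 and 0.05 m and height (world z) of vial_2_centre between 0.038 and 0.05 m and height (world z) of vial_3_centre between 0.038 and 0.05 m and contact force between each of the fingers, flap and vial_1 below 0.1 N and contact force between each of the fingers, flap and vial_2 below 0.1 N and contact force between each of the fingers, flap and vial_3 below 0.1 N and contact force between flap and powder_jar below 0.1 N and contact force between flap and teal_jar below 0.1 N and contact force between flap and lifter_box below 0.1 N and velocity of joint flap between -0.05 and 0.05 rad/s); the arm keeps its last pose, push and grip.
It fails at once if the pointer is shifted (distance of pointer_tip from where it was at the start of the episode above 0.012 m).
It fails at once if the white screw-lid jar is disturbed (distance of powder_jar from where it was at the start of the episode above 0.02 m).
It fails at once if the teal jar is disturbed (distance of teal_jar from where it was at the start of the episode above 0.02 m).
It fails at once if the small white carton is disturbed (distance of lifter_box from where it was at the start of the episode above 0.02 m).
It also fails if it takes over 64 s, if anything falls off the work surface, if the arm or the gripper's body presses on something with over 40 N, if the wrist force passes 120 N, or if a joint passes its speed limit or range.

### The arm

A 7-joint arm with a two-finger parallel gripper is mounted at the origin on a cart in front of the work surface, level with it; the furniture and walls round the work are solid. World frame = base frame: x ahead of the robot, y to its left, z up, the work surface at z = 0. Lengths are in m, angles in rad, forces in N, time in s.
With the tool pointing down it reaches from about 0.4 to 0.85 m from the base axis. Payload 6.9 kg.
Tool frame: the origin (TCP) lies between the finger pads; the fingertips stand 14 mm ahead of it and the grasp point (between the pads) lies 5 mm behind it; z points along the fingers, y is the line along which they close (so a half turn about z gives the same grasp; the last joint's range is limited). The gripper opens to 85 mm and grips with 20 to 120 N. Pads are 22 mm wide; open, the fingers measure 114 mm over their backs; the gripper's body (76 mm by 85 mm) begins 54 mm behind the grasp point. The pads swing forward as they close: fully open they stand 13 mm farther back than shut.
Start: joints at [-1.119, 0.507, -0.238, 1.5, 0.126, 1.149, -0.155], TCP at [0.212, 0.588, 0.245] pointing down, gripper open.
Joint ranges: [-3.08, 3.08], [-0.24, 2.05], [-1.43, 1.35], [0, 2.5], [-1.52, 4.66], [0.17, 1.96], [-2.89, 2.89]. Speed limits (rad/s): [2.39, 2.39, 3.14, 3.14, 3.14, 3.14, 3.14].

### API

Orientations are given as a unit quaternion [x, y, z, w].
In Python, from rig import status, optics, order gives the robot as it stands. The module is installed in compiled form; this text tells all that it offers.
- The arm moves only by the shell command python3 -m handwheel 'ROWS' [FORCE]. ROWS is JSON, a list of rows, each a list of 3 entries, a list of its own where there are three numbers: the shift along the tool's x, y, z in units of 75 cm (1.0 is 75 cm), then the turn, a rotation vector about the tool's x, y, z in units of 60 degrees (1.0 is 60 degrees), then the opening, from 0 (shut) to 1 (fully open). In form: [[[dx, dy, dz], [wx, wy, wz], grip], ...]. A call has 1 to 5 rows; each row is the pose to reach, as a shift and turn from the pose commanded when the call began, along the tool's axes at that moment; what a row does not reach only later rows make up. A row lasts 1/8 s, in which the tool goes at most 62.5 mm and 10.7 degrees, less where a joint would pass 70% of its speed; a pose out of reach is approached as far as the arm can. A call with a number of a shift or a turn outside -1 to 1 is refused whole. A call with a gripper value outside its range is refused whole. The fingers move at their own pace and stop on an object; FORCE is the grip in N (left out, the last holds). Time passes only in rows, so rows that repeat a pose let the fingers close. It gives the time, the measured TCP pose, the force, the opening and the grip force at its end, in the units of the state.
- status.read_state(): the state, without advancing time (a new reading comes with each control period).
- optics.read_camera(name): name is "scene" or "top" or "wrist"; returns a dict with "pixels" (400x640x3 uint8, red, green, blue), "fx", "fy", "cx", "cy" (pixels), "R" (3x3) and "t" (3): a world point X has camera coordinates R X + t; the wrist camera has in their place "hand_eye" (4x4, takes a point from camera to tool coordinates, whose origin is the TCP and whose axes are the flange's). Camera axes: x right, y down, z forward; pixel columns grow to the right and rows downward; lengths in m; the calibration is good to about 2 mm. A picture is of the moment at which its call begins: read the wrist's pose just before it. There is no depth.
- order.job_done(): hands the job in; it is judged then, once.
The state is a dict: "t": time; "qpos": joint angles; "qd": joint speeds; "effort": joint torques, N m; "position": TCP position; "ee_rot": TCP orientation; "contact_force": force on the tool from outside, world axes, zero at the start; "torque": the same for the moment, N m; "width": finger opening in m; "gripper_force": force on a finger pad.
Only numpy, scipy, OpenCV 4.12 (cv2) and the standard library are available. Lean on these libraries where they do the work, as an engineer would, in place of code of your own. Each camera call takes 0.05 s, during which the arm holds its last target. There are 200 camera calls.

## Working session

There is one attempt and no reset: what is moved stays moved. The work goes in short steps, Python scripts to look and compute and a shell command to move; the robot and the scene stay as the last step left them, time stands still between calls to the robot, and variables do not carry over. Pictures are saved under pics/ and viewed, at most 10 in all, crops included, and the job is handed in when it is done.

```bash
mkdir -p pics
cat > h.py <<'E'
import numpy as np, cv2
from rig import status, optics, order
from scipy.spatial.transform import Rotation as R
def cam(n):
    s=status.read_state(); c=optics.read_camera(n)
    if n=='wrist':
        H=np.array(c['hand_eye']); T=np.eye(4); T[:3,:3]=R.from_quat(s['ee_rot']).as_matrix(); T[:3,3]=s['position']
        W=np.linalg.inv(T@H); c['R']=W[:3,:3]; c['t']=W[:3,3]
    c['R']=np.array(c['R']);c['t']=np.array(c['t']);c['pixels']=np.array(c['pixels'],np.uint8)
    return c
def save(c,f): cv2.imwrite(f,c['pixels'][:,:,::-1])
def ray(c,u,v):
    d=c['R'].T@np.array([(u-c['cx'])/c['fx'],(v-c['cy'])/c['fy'],1]); return -c['R'].T@c['t'], d/np.linalg.norm(d)
def onz(c,u,v,z):
    o,d=ray(c,u,v); return o+d*(z-o[2])/d[2]
def tri(*a):
    A=np.zeros((3,3));b=np.zeros(3)
    for c,u,v in a:
        o,d=ray(c,u,v);P=np.eye(3)-np.outer(d,d);A+=P;b+=P@o
    x=np.linalg.solve(A,b); return x
def proj(c,X):
    p=c['R']@np.array(X)+c['t']; return np.array([p[0]/p[2]*c['fx']+c['cx'],p[1]/p[2]*c['fy']+c['cy']])
def rows(pos,yaw_dirs=None):
    "shift in tool axes/units for target pos; current commanded ~ measured"
    s=status.read_state(); M=R.from_quat(s['ee_rot']).as_matrix()
    return M.T@(np.array(pos)-s['position'])/0.75
E
python3 - <<'E'
from h import *
s=status.read_state(); print(s['t'],s['position'],s['ee_rot'],s['width'])
print(R.from_quat(s['ee_rot']).as_matrix().round(3))
a=cam('scene');b=cam('top');save(a,'pics/s0.png');save(b,'pics/t0.png')
for c in(a,b): print(-c['R'].T@c['t'],c['fx'],c['R'].round(2).tolist())
E
```

```text
0.0 [0.2123385  0.58731722 0.24443917] [ 1.72516641e-01  9.85006202e-01 -8.77875226e-04 -1.41081941e-04] 0.08538801549190016
[[-0.94   0.34  -0.001]
 [ 0.34   0.94  -0.002]
 [-0.    -0.002 -1.   ]]
[-0.01773624 -0.62009475  1.05520068] 388.18981994909456 [[0.7, -0.72, -0.02], [-0.56, -0.52, -0.64], [0.45, 0.46, -0.76]]
[ 0.22061047 -0.01274673  1.77348254] 511.0786057124399 [[-0.02, -1.0, -0.01], [-0.97, 0.03, -0.23], [0.23, 0.0, -0.97]]
```

View pics/s0.png

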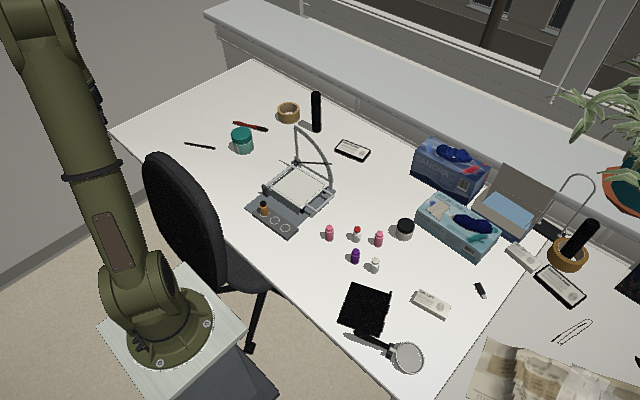

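View pics/t0.png

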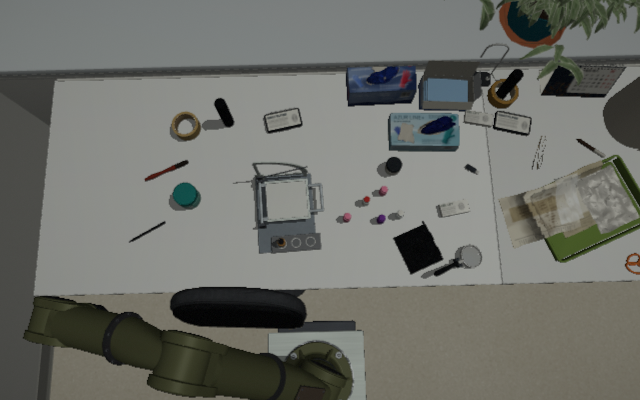

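The scene view shows the stand at about (290,200), vial_1 at (263,208) and the empty rings at (275,220) and (286,228). The vial candidates in scene pixels are pink (329,232), pink (378,238), red-capped (357,233), purple (355,256) and white (375,265). Pink and purple are decoys, so I choose the red-capped and the white vial, and check them in a close crop.

Run:
```python
from h import *
a=cam('scene');b=cam('top')
p=a['pixels'][215:280,310:400]; q=b['pixels'][155:260,235:410]; r=a['pixels'][120:245,235:345]
o=np.zeros((600,800,3),np.uint8)
def put(im,x,y,k):
    z=cv2.resize(im,None,fx=k,fy=k,interpolation=cv2.INTER_CUBIC);o[y:y+z.shape[0],x:x+z.shape[1]]=z
put(p,0,0,3.6);put(r,340,0,4.0*0.56);put(q,0,260,3.2)
cv2.imwrite('pics/c1.png',o[:,:,::-1])
print("rough red",tri((a,357,233),(b,366,200)),"white",tri((a,375,265),(b,399,214)))
for n,u,v in(("v1",281,243),("mid",295.5,242),("right",310,241.5)): print(n,onz(b,u,v,.015))
for n,u,v in(("mid",275,220),("right",286,228)): print(n,onz(a,u,v,.015))
```

```text
rough red [ 0.58585297 -0.18692959  0.03390313] white [ 0.53595984 -0.30054093  0.02534167]
v1 [0.44713293 0.11057982 0.015     ]
mid [0.44931651 0.06047083 0.015     ]
right [0.44976852 0.01037394 0.015     ]
mid [0.44642495 0.05890987 0.015     ]
right [0.44910081 0.00695803 0.015     ]
```

View pics/c1.png

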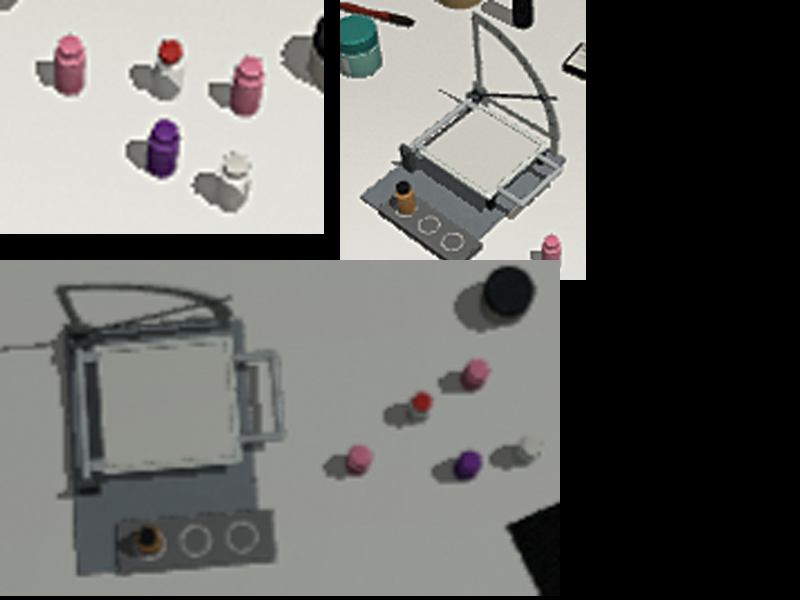

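The crop confirms it: the red-capped white vial and the all-white vial are the listed ones, and the others are pink or purple decoys. The rings lie about 50 mm apart along world -y, so the stand's yaw is close to 0. Next I compute the move to a viewing pose, with the fingers closing along world x.

Run:
```python
from h import *
a=cam('scene');b=cam('top')
print("tip",tri((a,331,163.3),(b,307.5,166.9)))
print("pinkL",tri((a,329,233),(b,347,217)),"pinkR",tri((a,378,239),(b,383,190)),"pur",tri((a,355,256),(b,381,219)))
print("jars",tri((a,405,229),(b,394,165)),"carton",onz(b,455,208,.022))
s=status.read_state();M=R.from_quat(s['ee_rot']).as_matrix()
for t in([.35,.33,.3],[.5,-.2,.27]): print((M.T@(np.array(t)-s['position'])/.75).round(3))
```

```text
tip [0.67739034 0.01258116 0.1493248 ]
pinkL [ 0.52792381 -0.11855967  0.02776404] pinkR [ 0.62086815 -0.248169    0.02465564] pur [ 0.51881049 -0.23635861  0.0268595 ]
jars [ 0.70830242 -0.29031814  0.03188491] carton [ 0.55307294 -0.4975667   0.022     ]
[-0.289 -0.261 -0.073]
[-0.718 -0.857 -0.033]
```

```bash
python3 -m handwheel '[[[-0.32,-0.29,-0.075],[0,0,0.75],1],[[-0.32,-0.29,-0.075],[0,0,0.75],1],[[-0.32,-0.29,-0.075],[0,0,0.75],1],[[-0.32,-0.29,-0.075],[0,0,0.75],1],[[-0.32,-0.29,-0.075],[0,0,0.75],1]]' 40; python3 -c "
from h import *
s=status.read_state();M=R.from_quat(s['ee_rot']).as_matrix();print(M.round(3),rows([.54,-.22,.28]),s['qpos'])"
```

```text
t: 0.92
position: [0.3574, 0.314, 0.2993]
ee_rot: [0.538, 0.843, 0.0, 0.0]
contact_force: [1.0, 0.6, 0.5]
width: 0.0853
gripper_force: 0.0
[[-0.422  0.907  0.001]
 [ 0.907  0.422  0.   ]
 [ 0.     0.001 -1.   ]] [-0.7482174  -0.07946647  0.02555377] [-0.78353458  0.22550169  0.01440203  1.78547714 -0.00354198  1.12993073
 -0.33267854]
```

```bash
python3 -m handwheel '[[[-0.4,-0.04,0.01],[0,0,0.415],1],[[-0.4,-0.04,0.01],[0,0,0.415],1],[[-0.4,-0.04,0.01],[0,0,0.415],1],[[-0.4,-0.04,0.01],[0,0,0.415],1],[[-0.4,-0.04,0.01],[0,0,0.415],1]]'; python3 -c "
from h import *
s=status.read_state();M=R.from_quat(s['ee_rot']).as_matrix();print(M.round(3),rows([.54,-.22,.28]),s['qpos'])"
```

```text
t: 1.55
position: [0.4574, 0.029, 0.2915]
ee_rot: [0.706, 0.708, 0.0, 0.0]
contact_force: [0.8, 0.6, -0.2]
width: 0.0858
gripper_force: 0.0
[[-0.003  1.     0.001]
 [ 1.     0.003 -0.   ]
 [-0.     0.001 -1.   ]] [-0.33236166  0.10919452  0.01550316] [-0.3418637   0.21057047  0.28107122  1.84038745 -0.0650138   1.09863813
 -0.03419446]
```

```bash
python3 -c "
from h import *
import pickle
c=cam('wrist');pickle.dump(c,open('w0.pkl','wb'));save(c,'pics/w0.png')
"; python3 -m handwheel '[[[-0.33,0.11,0.015],[0,0,0],1],[[-0.33,0.11,0.015],[0,0,0],1],[[-0.33,0.11,0.015],[0,0,0],1],[[-0.33,0.11,0.015],[0,0,0],1],[[-0.33,0.11,0.015],[0,0,0],1]]'; python3 -c "
from h import *
import pickle
c=cam('wrist');pickle.dump(c,open('w1.pkl','wb'));d=pickle.load(open('w0.pkl','rb'))
o=np.hstack([cv2.resize(d['pixels'],(400,250)),cv2.resize(c['pixels'],(400,250))]);cv2.imwrite('pics/w01.png',cv2.resize(np.vstack([o]),None,fx=1,fy=1)[:,:,::-1])
# masks: red cap & saturations
"
```

```text
t: 2.22
position: [0.5402, -0.2204, 0.2793]
ee_rot: [0.708, 0.706, -0.001, 0.0]
contact_force: [-1.0, 0.9, 0.3]
width: 0.0853
gripper_force: 0.0
```

View pics/w01.png

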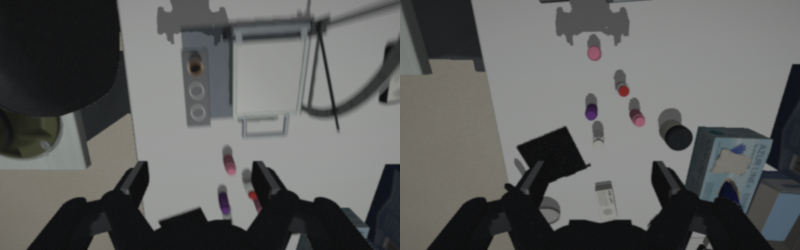

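The left half (w0) shows the rings at about (315,144) and (318,179) full-size, plus the pull bar and the pointer. In the right half (w1) the red cap is at (357,144) and the white vial at (318,208). I zoom in for precise pixels.

Run:
```python
from h import *
import pickle
a=cam('scene');b=cam('top');d=pickle.load(open('w0.pkl','rb'));c=pickle.load(open('w1.pkl','rb'))
def red(k):
    p=k['pixels'].astype(int);m=((p[:,:,0]>90)&(p[:,:,1]<.35*p[:,:,0])&(p[:,:,2]<.35*p[:,:,0])).astype(np.uint8)
    n,l,s,q=cv2.connectedComponentsWithStats(m); return [(q[i].round(1).tolist(),int(s[i,4])) for i in range(1,n) if s[i,4]>5]
for n,k in zip('abdc',(a,b,d,c)): print(n,red(k))
o=np.zeros((600,800,3),np.uint8)
def put(im,x,y,k):
    z=cv2.resize(im,None,fx=k,fy=k,interpolation=cv2.INTER_CUBIC);o[y:y+z.shape[0],x:x+z.shape[1]]=z
put(c['pixels'][185:240,295:345],0,0,6)          # white in w1
put(a['pixels'][250:280,360:390],310,0,8)        # white in scene
put(b['pixels'][204:226,388:412],560,0,9)
put(d['pixels'][70:210,285:475],0,340,1.85)  # rings and flap
put(c['pixels'][120:160,335:375],360,340,6)
cv2.imwrite('pics/z1.png',o[:,:,::-1])
```

```text
a [([245.8, 124.2], 31), ([469.9, 170.1], 17), ([356.9, 228.9], 22)]
b [([404.6, 79.6], 21)]
d [([404.5, 312.1], 53)]
c [([357.7, 145.4], 136)]
```

View pics/z1.png

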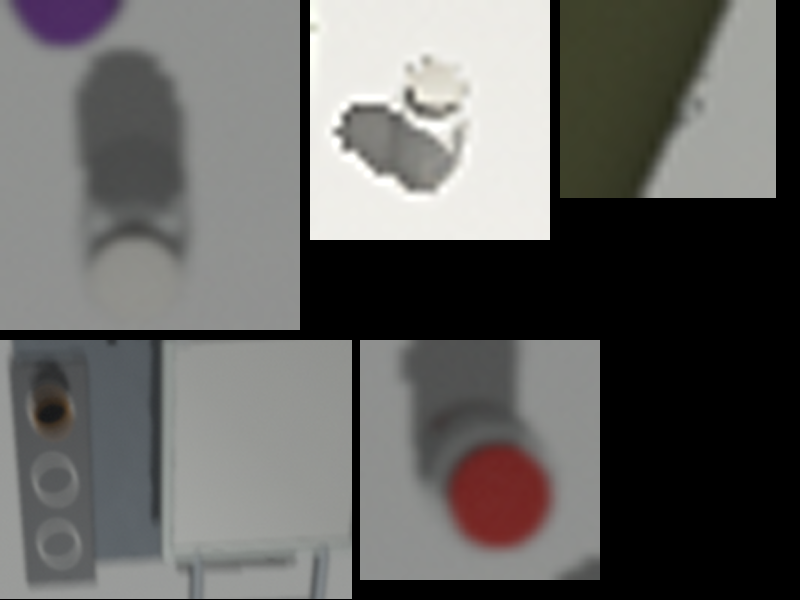

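In the zoom, the white cap top is at w1 (317.5,231.3), the red cap top at w1 (358.2,145.8), and the rings at w0 (314.7,145.1) for mid and (316.6,180.3) for right.

Run:
```python
from h import *
import pickle
a=cam('scene');d=pickle.load(open('w0.pkl','rb'));c=pickle.load(open('w1.pkl','rb'))
print('red',tri((c,358.2,145.8),(a,356.9,228.2)),tri((c,358.2,145.8),(d,404.5,312.1)),onz(c,358.2,145.8,.06))
print('white',tri((c,317.5,231.3),(a,375.6,259.6)),onz(c,317.5,231.3,.06))
# scene rings: bright ring pixels near seeds
p=a['pixels'][205:240,262:300].min(2).astype(np.uint8)
for n,(u,v) in dict(mid=(275,220),right=(286,228)).items():
    w=a['pixels'][v-8:v+9,u-8:u+9].min(2).astype(int); m=w>w.min()+.5*(w.max()-w.min())
    yy,xx=np.nonzero(m); print(n,xx.min()+u-8,xx.max()+u-8,yy.min()+v-8,yy.max()+v-8, w.min(),w.max())
for n,u,v,U,V in(("mid",314.7,145.1,275,220),("right",316.6,180.3,286,228)): print(n,onz(d,u,v,.015),tri((d,u,v),(a,U,V)))
print('v1cap',onz(d,312.6,107.8,.069))
```

```text
red [ 0.58284974 -0.1867404   0.06248186] [ 0.58385895 -0.18714958  0.06523658] [ 0.58426409 -0.18799943  0.06      ]
white [ 0.53424379 -0.30078941  0.05879032] [ 0.53497401 -0.30084452  0.06      ]
mid 267 283 224 228 30 250
right 278 294 224 236 28 255
mid [0.44845613 0.05468705 0.015     ] [0.44683728 0.05609134 0.01793044]
right [0.45113421 0.00389899 0.015     ] [0.44974832 0.00519173 0.01687751]
v1cap [0.44702271 0.10531801 0.069     ]
```

```bash
python3 -m handwheel '[[[0.044,0.058,0.14],[0,0,0],0.65],[[0.044,0.058,0.14],[0,0,0],0.65],[[0.044,0.058,0.2],[0,0,0],0.65],[[0.044,0.058,0.27],[0,0,0],0.65],[[0.044,0.058,0.33],[0,0,0],0.65]]'; python3 -m handwheel '[[[0,0,0],[0,0,0],0],[[0,0,0],[0,0,0],0],[[0,0,0],[0,0,0],0],[[0,0,0],[0,0,0],0]]' 30
```

```text
t: 3.05
position: [0.5839, -0.1793, 0.0314]
ee_rot: [0.704, 0.71, 0.001, -0.0]
contact_force: [0.8, 0.4, 0.5]
width: 0.0553
gripper_force: 0.0
t: 3.55
position: [0.5847, -0.1827, 0.0342]
ee_rot: [0.706, 0.709, 0.001, 0.001]
contact_force: [0.7, -0.6, 0.1]
width: 0.0258
gripper_force: 30.5
```

```bash
python3 -m handwheel '[[[0,0,-0.08],[0,0,0],0],[[0,0,-0.16],[0,0,0],0],[[0.1,-0.06,-0.16],[0,0,0],0],[[0.18,-0.11,-0.16],[0,0,0],0],[[0.255,-0.18,-0.16],[0,0,0],0]]'; python3 -m handwheel '[[[0,0,0],[0,0,0],0],[[0,0,0],[0,0,0],0]]'
python3 - <<'E'
from h import *
import pickle
for i in range(3): c=cam('wrist'); s=status.read_state(); print(s['position'].round(4) if hasattr(s['position'],'round') else s['position'],s['width'])
pickle.dump(c,open('w2.pkl','wb'));print(R.from_quat(s['ee_rot']).as_matrix().round(3).tolist())
save(c,'pics/w2.png')
E
```

```text
t: 4.18
position: [0.4778, -0.0262, 0.1534]
ee_rot: [0.705, 0.709, 0.001, 0.001]
contact_force: [1.8, 1.3, 0.0]
width: 0.0259
gripper_force: 30.5
t: 4.42
position: [0.4792, -0.0283, 0.1535]
ee_rot: [0.706, 0.709, 0.001, 0.001]
contact_force: [0.1, -0.4, -0.2]
width: 0.026
gripper_force: 30.5
[ 0.4794 -0.029   0.1533] 0.02538436035070404
[ 0.4794 -0.0294  0.153 ] 0.025592515910827233
[ 0.4793 -0.0295  0.1528] 0.02588145867490979
[[-0.002, 1.0, 0.001], [1.0, 0.002, -0.001], [-0.001, 0.001, -1.0]]
```

View pics/w2.png

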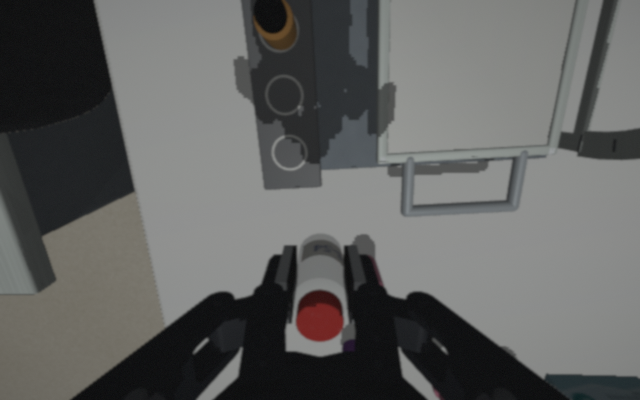

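w2 shows the vial upright in the grip (cap at 320,315), the rings at (284.5,95) and (290.5,152.5), and the pull bar from (407,209) to (519,204).

Run:
```python
from h import *
import pickle
c=pickle.load(open('w2.pkl','rb'));d=pickle.load(open('w0.pkl','rb'));s=status.read_state()
for n,u,v,U,V in(("mid",284.5,95,314.7,145.1),("right",290.5,152.5,316.6,180.3)):
    x=onz(c,u,v,.015);print(n,x,tri((c,u,v),(d,U,V)),rows([*x[:2],.153]))
print('cap',onz(c,320,315,s['position'][2]-.034+.062),s['position'])
print('bar',onz(c,407,209,.05),onz(c,519,204,.05))
```

```text
mid [0.44686687 0.0589317  0.015     ] [0.44922119 0.05823685 0.03865876] [ 0.11795805 -0.04297399 -0.00038855]
right [0.45060781 0.00881215 0.015     ] [0.45249502 0.01272862 0.04436891] [ 0.05112238 -0.03811653 -0.00033653]
cap [ 0.47794553 -0.03357101  0.18080876] [ 0.47927025 -0.02947393  0.15280876]
bar [ 0.55311659 -0.03372026  0.05      ] [ 0.64870135 -0.02884362  0.05      ]
```

```bash
python3 -m handwheel '[[[0.07,-0.025,0],[0,0,0],0],[[0.122,-0.04,0],[0,0,0],0],[[0.122,-0.04,0.05],[0,0,0],0],[[0.122,-0.04,0.12],[0,0,0],0],[[0.122,-0.04,0.12],[0,0,0],0]]'
python3 - <<'E'
from h import *
import pickle
for i in range(2): c=cam('wrist'); s=status.read_state()
print(s['position']);pickle.dump(c,open('w3.pkl','wb'))
a=cam('scene')
o=np.zeros((600,800,3),np.uint8)
z=c['pixels'][120:400,180:460]; o[:420,:420]=cv2.resize(z,(420,420))
z=cv2.resize(a['pixels'][185:245,235:310],None,fx=5,fy=5,interpolation=cv2.INTER_CUBIC); o[:300,425:800]=z
cv2.imwrite('pics/w3.png',o[:,:,::-1])
E
```

```text
t: 5.2
position: [0.4464, 0.0621, 0.06]
ee_rot: [0.706, 0.708, -0.003, -0.002]
contact_force: [0.0, -0.5, 0.2]
width: 0.0259
gripper_force: 30.4
[0.44852578 0.06228966 0.06304813]
```

View pics/w3.png

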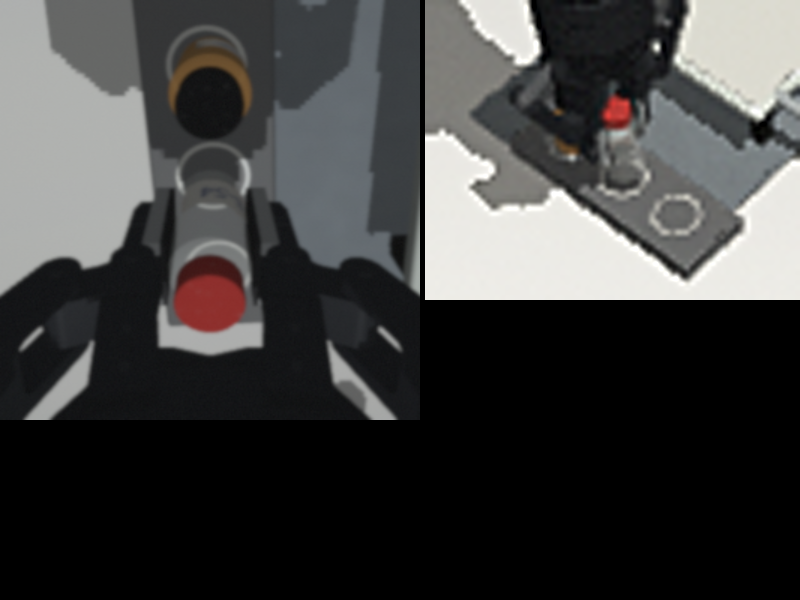

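w3 shows the vial held upright. In w3 pixels the mid ring is at about (322,237), vial_1's cap at (318.7,187), the left ring at (317,161) and the red cap at (320,320).

Run:
```python
from h import *
import pickle
c=pickle.load(open('w3.pkl','rb'));s=status.read_state();z=s['position'][2]
print('mid',onz(c,322,236.7,.015),'right',onz(c,325,301,.015),'left',onz(c,317.3,161,.015))
print('v1',onz(c,318.7,186.7,.069),'red',onz(c,320,320,z-.034+.062),s['position'])
```

```text
mid [0.44725565 0.05866549 0.015     ] right [0.44973762 0.0064512  0.015     ] left [0.4440787 0.1103204 0.015    ]
v1 [0.44539654 0.10952399 0.069     ] red [0.44622291 0.05715872 0.09176656] [0.44910467 0.06254845 0.06376656]
```

```bash
python3 -m handwheel '[[[0.001,0.001,0.01],[0,0,0],0],[[0.001,0.001,0.019],[0,0,0],0],[[0.001,0.001,0.019],[0,0,0],0]]'; python3 -m handwheel '[[[0,0,0],[0,0,0],0.5],[[0,0,0],[0,0,0],0.5],[[0,0,-0.06],[0,0,0],0.5],[[0,0,-0.14],[0,0,0],0.5],[[0,0,-0.2],[0,0,0],0.5]]'; python3 -c "
from h import *
print(rows([.535,-.297,.15]),rows([.535,-.297,.032]))"
```

```text
t: 5.72
position: [0.449, 0.0641, 0.0484]
ee_rot: [0.706, 0.709, 0.0, 0.0]
contact_force: [-0.9, -0.0, -0.4]
width: 0.0258
gripper_force: 30.5
t: 6.35
position: [0.4488, 0.0639, 0.2005]
ee_rot: [0.706, 0.708, 0.0, 0.0]
contact_force: [1.5, 1.6, -0.4]
width: 0.0428
gripper_force: 0.0
[-0.48157703  0.11311682  0.06738812] [-0.48158669  0.11293855  0.22472135]
```

```bash
python3 -m handwheel '[[[-0.08,0.02,0.01],[0,0,0],0.65],[[-0.16,0.04,0.03],[0,0,0],0.65],[[-0.24,0.06,0.04],[0,0,0],0.65],[[-0.32,0.08,0.05],[0,0,0],0.65],[[-0.4,0.1,0.06],[0,0,0],0.65]]'; python3 -m handwheel '[[[-0.08,0.02,0],[0,0,0],0.65],[[-0.08,0.02,0],[0,0,0],0.65]]'; python3 -c "
from h import *
for i in range(2): c=cam('wrist')
s=status.read_state();print(s['position'],rows([.5345,-.301,.031]),R.from_quat(s['ee_rot']).as_matrix().round(3).tolist())
save(c,'pics/w4.png')
o=c['pixels'][150:400,200:440];cv2.imwrite('pics/w4.png',cv2.resize(o,None,fx=2,fy=2)[:,:,::-1])"
```

```text
t: 6.98
position: [0.5251, -0.2369, 0.153]
ee_rot: [0.706, 0.709, 0.0, -0.0]
contact_force: [0.8, 0.4, 0.3]
width: 0.0555
gripper_force: 0.0
t: 7.22
position: [0.5389, -0.3015, 0.1529]
ee_rot: [0.708, 0.706, -0.002, 0.001]
contact_force: [-0.8, 0.3, -0.6]
width: 0.0553
gripper_force: 0.0
[ 0.53944117 -0.29541944  0.15270082] [-0.00755247 -0.00642801  0.16226903] [[-0.002, 1.0, -0.001], [1.0, 0.002, 0.001], [0.001, -0.001, -1.0]]
```

View pics/w4.png

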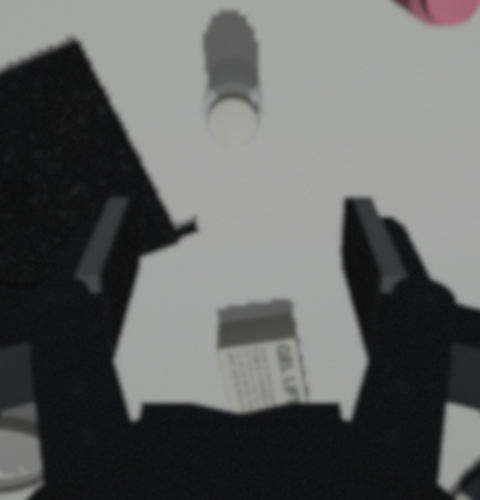

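w4 shows the white cap at full-size pixel (316.5,211), with the vial free and its neighbours clear.

```bash
python3 -c "
from h import *
c=cam('wrist')
x=onz(c,316.5,211,.058);print(x,rows([x[0],x[1],.031]),status.read_state()['position'])"
```

```text
[ 0.53490452 -0.29850878  0.058     ] [-0.00618321 -0.00638408  0.16248902] [ 0.53977303 -0.29402301  0.15286925]
```

```bash
python3 -m handwheel '[[[-0.007,-0.006,0.06],[0,0,0],0.65],[[-0.007,-0.006,0.12],[0,0,0],0.65],[[-0.007,-0.006,0.163],[0,0,0],0.65],[[-0.007,-0.006,0.163],[0,0,0],0.65]]'; python3 -m handwheel '[[[0,0,0],[0,0,0],0],[[0,0,0],[0,0,0],0],[[0,0,0],[0,0,0],0],[[0,0,-0.08],[0,0,0],0],[[0,0,-0.16],[0,0,0],0]]' 30;  python3 -m handwheel '[[[0.083,-0.02,0],[0,0,0],0],[[0.166,-0.04,0],[0,0,0],0],[[0.249,-0.06,0],[0,0,0],0],[[0.332,-0.08,0],[0,0,0],0],[[0.4,-0.1,0],[0,0,0],0]]'; python3 -c "
from h import *
print(rows([.450,.009,.15]))"
```

```text
t: 7.88
position: [0.5345, -0.2972, 0.0292]
ee_rot: [0.705, 0.709, -0.0, -0.003]
contact_force: [0.6, -0.3, 0.4]
width: 0.0559
gripper_force: 0.0
t: 8.5
position: [0.5352, -0.3003, 0.1529]
ee_rot: [0.706, 0.708, -0.0, -0.0]
contact_force: [1.5, -0.9, -0.7]
width: 0.0261
gripper_force: 29.9
t: 9.12
position: [0.459, 0.0014, 0.1519]
ee_rot: [0.706, 0.709, 0.001, 0.0]
contact_force: [1.1, 0.7, -0.5]
width: 0.0259
gripper_force: 29.9
[ 0.01019537 -0.01202263  0.00256959]
```

```bash
python3 -m handwheel '[[[0.01,-0.012,0.03],[0,0,0],0],[[0.01,-0.012,0.08],[0,0,0],0],[[0.01,-0.012,0.125],[0,0,0],0],[[0.01,-0.012,0.125],[0,0,0],0]]'
python3 - <<'E'
from h import *
import pickle
for i in range(2): c=cam('wrist'); s=status.read_state()
print(s['position']);pickle.dump(c,open('w5.pkl','wb'))
o=cv2.resize(c['pixels'][120:370,200:440],None,fx=2.4,fy=2.4)
cv2.imwrite('pics/w5.png',o[:,:,::-1])
E
```

```text
t: 9.62
position: [0.4493, 0.0068, 0.0565]
ee_rot: [0.706, 0.708, -0.001, -0.001]
contact_force: [-0.2, -0.2, 0.5]
width: 0.0259
gripper_force: 29.9
[0.45073428 0.00652695 0.05828707]
```

View pics/w5.png

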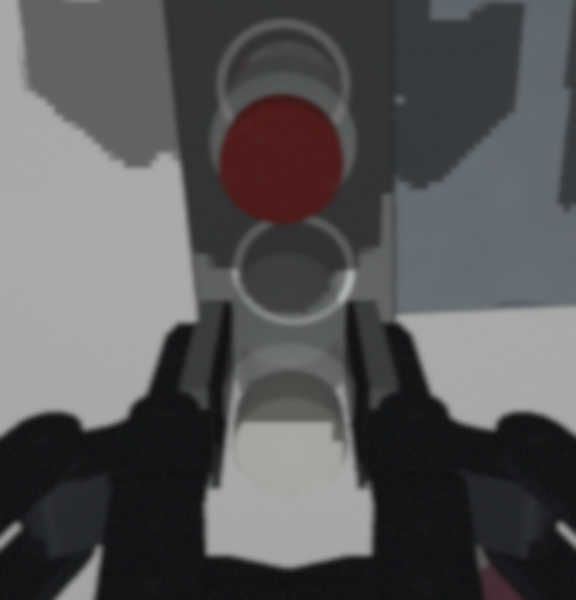

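w5 shows the right ring at (322,232.5), the mid ring at (318,155), the red cap at (317,186) and the held white cap at about (321,300).

Run:
```python
from h import *
import pickle
c=pickle.load(open('w5.pkl','rb'));z=status.read_state()['position'][2]
print('right',onz(c,322.1,232.5,.015),'mid',onz(c,318.3,155.4,.015))
print('red',onz(c,317.1,186.3,.077),'white',onz(c,320.8,299.5,z-.031+.058))
```

```text
right [0.44989503 0.00828987 0.015     ] mid [0.44726399 0.05902824 0.015     ]
red [0.44723978 0.05765857 0.077     ] white [0.44896149 0.01029491 0.08528707]
```

```bash
python3 -m handwheel '[[[0,0,0.009],[0,0,0],0],[[0,0,0.0175],[0,0,0],0],[[0,0,0.0175],[0,0,0],0]]'; python3 -m handwheel '[[[0,0,0],[0,0,0],0.5],[[0,0,0],[0,0,0],0.5],[[0,0,-0.06],[0,0,0],0.5],[[0,0,-0.14],[0,0,0],0.5],[[0,0,-0.2],[0,0,0],0.5]]'; python3 -m handwheel '[[[-0.08,0,0],[0,0,0],0.5],[[-0.16,0,0],[0,0,0],0.5],[[-0.2,0.05,0],[0,0,0],0.5],[[-0.2,0.1,0],[0,0,0],0.5],[[-0.2,0.1,0],[0,0,0],0.5]]'
python3 - <<'E'
from h import *
import pickle
for i in range(2): c=cam('wrist');s=status.read_state()
a=cam('scene');b=cam('top');print(s['position'],R.from_quat(s['ee_rot']).as_matrix().round(3).tolist(),s['qpos'])
pickle.dump((c,a,b),open('w6.pkl','wb'))
o=np.zeros((600,800,3),np.uint8)
o[:300,:480]=cv2.resize(c['pixels'],(480,300))
def put(im,x,y,w,h): o[y:y+h,x:x+w]=cv2.resize(im,(w,h),interpolation=cv2.INTER_CUBIC)
put(a['pixels'][120:240,240:340],485,0,315,378)
put(b['pixels'][155:255,230:330],0,300,300,300)
cv2.imwrite('pics/w6.png',o[:,:,::-1])
E
```

```text
t: 10.1
position: [0.4509, 0.0069, 0.0456]
ee_rot: [0.706, 0.708, 0.001, 0.0]
contact_force: [-2.3, -0.3, 16.5]
width: 0.0263
gripper_force: 33.1
t: 10.72
position: [0.4504, 0.0066, 0.1963]
ee_rot: [0.706, 0.708, 0.0, 0.0]
contact_force: [1.4, 0.9, 0.2]
width: 0.0425
gripper_force: 0.0
t: 11.35
position: [0.5279, -0.1429, 0.1935]
ee_rot: [0.705, 0.709, -0.0, 0.0]
contact_force: [-0.9, 0.8, 0.1]
width: 0.0427
gripper_force: 0.0
[ 0.52513358 -0.14277873  0.19359324] [[-0.004, 1.0, -0.002], [1.0, 0.004, 0.0], [0.0, -0.002, -1.0]] [-0.09476222  0.46629216  0.4726865   1.79579422 -0.25525788  0.94198235
  0.49041467]
```

View pics/w6.png

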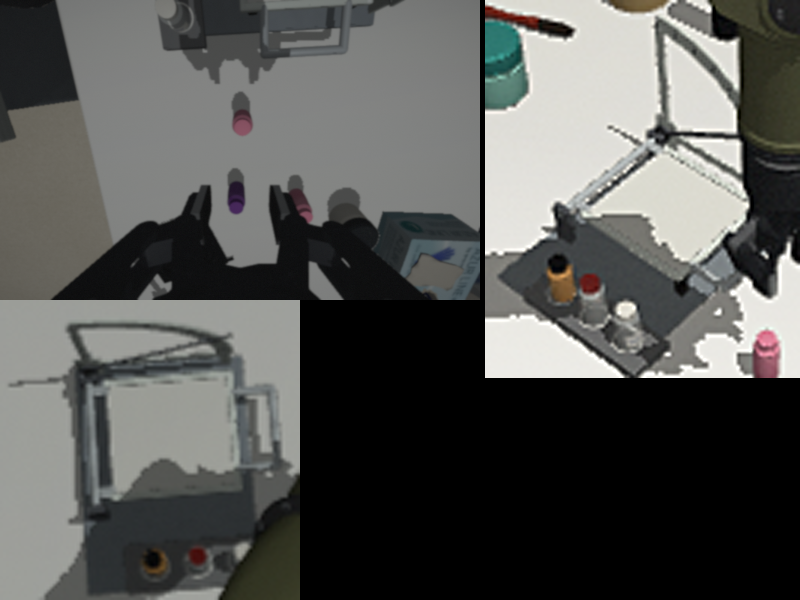

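w6 shows all three vials upright in a row with the flap down. The picture allowance is used up, so from here I check numerically: the white vial's spot, the bar and the pointer angle.

Run:
```python
from h import *
import pickle
d=pickle.load(open('w0.pkl','rb'));c,a,b=pickle.load(open('w6.pkl','rb'));w2=pickle.load(open('w2.pkl','rb'))
s0=cv2.imread('pics/s0.png');t0=cv2.imread('pics/t0.png')
print('scene rays red',onz(a,273.7,209.8,.077),'white',onz(a,284.4,218.4,.073),'v1',onz(a,240+73/3.15,120+262/3.15,.069))
ux=np.array([.9988,.049,0]);uy=np.array([-.049,.9988,0]);O=np.array([.5571,.0641,0])
def st(X): r=X-O; return np.array([r@ux,r@uy,r[2]])
def plane(k,u,v,x):
    o,e=ray(k,u,v); return st(o+e*((x-(o-O)@ux)/(e@ux)))
def ang(p): y=110e-3-p[1];z=p[2]-.05; return np.arctan2(z,y),np.hypot(y,z)
# dark-mask tip searches
def dark(img,x0,x1,y0,y1,th):
    g=img[y0:y1,x0:x1].max(2); m=(g<th).astype(np.uint8);n,l,s,q=cv2.connectedComponentsWithStats(m,connectivity=8)
    for i in range(1,n):
        if s[i,4]>15:
            yy,xx=np.nonzero(l==i); k=np.argmax(xx); j=np.argmax(yy)
            print('  comp',s[i,4],'bbox',s[i,0]+x0,s[i,1]+y0,s[i,2],s[i,3],'rightmost',xx[k]+x0,yy[k]+y0,'lowest',xx[j]+x0,yy[j]+y0)
for th in(50,70): print('w0',th);dark(d['pixels'],490,560,25,225,th)
for th in(60,90): print('s0',th);dark(s0,285,345,150,175,th)
for th in(60,80): print('t0',th);dark(t0,255,320,160,185,th)
T=tri((a,331,163.3),(b,307.5,166.9));print('tip',st(T),ang(st(T)))
for n,k,u,v in(('s',a,331,163.3),('t',b,307.5,166.9),('w0',d,539,208)):
    for x in(.105,.115): print(n,x,ang(plane(k,u,v,x)))
T=tri((a,331,163.3),(d,539,208));print('tip s,w0',st(T),ang(st(T)))
for (u,v) in((407,209),(519,204)): print('bar w2',st(onz(w2,u,v,.05)))
```

```text
scene rays red [0.44393856 0.05292748 0.077     ] white [0.44564017 0.00386239 0.073     ] v1 [0.44263309 0.1054571  0.069     ]
w0 50
  comp 18 bbox 497 34 3 8 rightmost 499 35 lowest 498 41
  comp 666 bbox 504 33 39 172 rightmost 542 178 lowest 540 204
  comp 24 bbox 494 47 6 8 rightmost 499 50 lowest 494 54
w0 70
  comp 2193 bbox 490 29 70 178 rightmost 559 162 lowest 540 206
s0 60
  comp 29 bbox 335 150 10 5 rightmost 344 152 lowest 342 154
  comp 30 bbox 294 160 16 6 rightmost 309 162 lowest 295 165
  comp 20 bbox 312 162 16 4 rightmost 327 163 lowest 326 165
s0 90
  comp 158 bbox 292 150 40 25 rightmost 331 164 lowest 328 174
  comp 36 bbox 335 150 10 6 rightmost 344 152 lowest 343 155
  comp 20 bbox 303 165 16 10 rightmost 318 174 lowest 317 174
  comp 17 bbox 285 168 9 7 rightmost 293 168 lowest 285 174
t0 60
  comp 42 bbox 291 165 16 11 rightmost 306 171 lowest 304 175
  comp 119 bbox 255 167 35 18 rightmost 289 177 lowest 255 184
t0 80
  comp 367 bbox 255 163 52 22 rightmost 306 171 lowest 255 184
tip [ 0.11762157 -0.05735124  0.1493248 ] (np.float64(0.5356345058517576), np.float64(0.1946069212061223))
s 0.105 (np.float64(0.5711443700265499), np.float64(0.20798333323495996))
s 0.115 (np.float64(0.5399485051342483), np.float64(0.19433834772150213))
t 0.105 (np.float64(0.7287809790725751), np.float64(0.22624201020945628))
t 0.115 (np.float64(0.5994794816347516), np.float64(0.20437739334572544))
w0 0.105 (np.float64(0.6120182839835195), np.float64(0.19814103217552492))
w0 0.115 (np.float64(0.54419978042178), np.float64(0.195561244273249))
tip s,w0 [ 0.11461643 -0.05728079  0.15105887] (np.float64(0.5434486410204429), np.float64(0.19543734950291694))
bar w2 [-0.00877182 -0.09750769  0.05      ]
bar w2 [ 0.08693719 -0.09732056  0.05      ]
```

The vials check out. The pointer reads 0.54 rad at a radius of 0.195 m, which matches the text. The bar lies along the stand's x (yaw about 2.8°). I grip it 17 mm in front of its middle to keep clear of the scale.

```bash
python3 -m handwheel '[[[0.14,0.078,0.05],[0,0,0.85],0.45],[[0.14,0.078,0.05],[0,0,0.85],0.45],[[0.14,0.078,0.05],[0,0,0.85],0.45],[[0.14,0.078,0.05],[0,0,0.85],0.45],[[0.14,0.078,0.05],[0,0,0.85],0.45]]'; python3 -m handwheel '[[[0,0,0],[0,0,0.6],0.45],[[0,0,0],[0,0,0.6],0.45],[[0,0,0],[0,0,0.6],0.45],[[0,0,0],[0,0,0.6],0.45],[[0,0,0],[0,0,0.6],0.45]]';  python3 - <<'E'
from h import *
import pickle
for i in range(2): c=cam('wrist')
s=status.read_state();print(s['position'],R.from_quat(s['ee_rot']).as_matrix().round(3).tolist(),s['qpos'],rows([.584,-.033,.045]))
pickle.dump(c,open('w7.pkl','wb'))
for X in([.5483,-.036,.05],[.593,-.0338,.05],[.6382,-.0316,.05],[.584,-.033,.05]): print(proj(c,X).round(1))
g=cv2.cvtColor(c['pixels'],cv2.COLOR_RGB2GRAY)
p=proj(c,[.593,-.0338,.05]).astype(int);print(p)
if 0<=p[0]<640 and 0<=p[1]<400: print(g[p[1]-2:p[1]+3:2,max(0,p[0]-30):p[0]+30].tolist()); print(g[max(0,p[1]-30):p[1]+30,p[0]-2:p[0]+3:2].T.tolist())
E
```

```text
t: 12.18
position: [0.5831, -0.0372, 0.1569]
ee_rot: [0.943, 0.333, -0.0, -0.0]
contact_force: [0.2, 0.1, -0.6]
width: 0.0383
gripper_force: 0.0
t: 12.8
position: [0.5833, -0.0373, 0.1568]
ee_rot: [1.0, 0.028, -0.0, -0.0]
contact_force: [-0.9, -0.1, -0.1]
width: 0.0383
gripper_force: 0.0
[ 0.58354788 -0.03750356  0.1568681 ] [[0.998, 0.058, -0.0], [0.058, -0.998, 0.0], [-0.0, -0.0, -1.0]] [-0.4873869   0.67634118  0.8748162   1.74093786 -0.60132995  1.01534199
 -0.90195057] [ 0.00095644 -0.00589987  0.14915981]
[315.2 237.9]
[315.5 190.8]
[315.8 137.1]
[314.  200.6]
[315 190]
[[81, 116, 132, 121, 98, 88, 86, 86, 86, 87, 87, 89, 103, 126, 143, 150, 150, 150, 151, 151, 149, 149, 143, 124, 101, 91, 96, 104, 112, 118, 124, 125, 121, 116, 114, 122, 136, 147, 149, 150, 150, 150, 151, 150, 151, 151, 150, 151, 151, 150, 150, 151, 150, 151, 151, 151, 150, 150, 150, 151], [75, 107, 125, 118, 98, 88, 87, 86, 86, 86, 87, 89, 102, 126, 144, 149, 150, 150, 150, 150, 150, 149, 143, 124, 100, 90, 95, 104, 112, 118, 124, 125, 122, 116, 114, 121, 136, 147, 150, 151, 151, 151, 151, 150, 151, 150, 151, 
[... 563 characters left out ...]
 111, 111, 111, 110, 111, 110, 111, 110, 110, 110, 111, 111, 110, 110, 109, 109, 110, 110, 110], [131, 131, 132, 130, 130, 130, 130, 129, 129, 129, 129, 129, 129, 128, 128, 128, 127, 128, 127, 127, 126, 126, 126, 126, 125, 125, 124, 125, 124, 125, 124, 124, 124, 123, 124, 123, 123, 123, 123, 123, 122, 122, 122, 123, 121, 122, 121, 121, 121, 121, 120, 120, 122, 120, 120, 120, 120, 120, 120, 120], [124, 123, 123, 123, 123, 122, 123, 122, 123, 123, 123, 122, 123, 123, 123, 122, 122, 122, 122, 122, 122, 122, 121, 122, 121, 121, 121, 121, 121, 122, 122, 121, 121, 121, 121, 122, 121, 121, 120, 121, 121, 120, 121, 121, 121, 120, 121, 120, 120, 121, 120, 120, 120, 121, 120, 120, 119, 120, 119, 120]]
```

The bar sits where predicted (image centre column 315 against 315.5 expected). I descend and grip it.

```bash
python3 -m handwheel '[[[0,-0.006,0.05],[0,0,0],0.45],[[0,-0.006,0.1],[0,0,0],0.45],[[0,-0.006,0.149],[0,0,0],0.45],[[0,-0.006,0.149],[0,0,0],0.45]]'; python3 -m handwheel '[[[0,0,0],[0,0,0],0],[[0,0,0],[0,0,0],0],[[0,0,0],[0,0,0],0],[[0,0,0],[0,0,0],0]]' 40
python3 - <<'E'
from h import *
s=status.read_state();p=s['position'];M=R.from_quat(s['ee_rot']).as_matrix();print(p,M.round(3).tolist())
for th in(.1,.2,.3,.4,.5,.54):
    w=np.array([.049*-1*.21*(1-np.cos(th)),.9988*.21*(1-np.cos(th)),.21*np.sin(th)]);print(th,(M.T@w/.75).round(4))
E
```

```text
t: 13.4
position: [0.5819, -0.0327, 0.043]
ee_rot: [1.0, 0.029, -0.002, -0.0]
contact_force: [0.5, 0.5, 0.2]
width: 0.0387
gripper_force: 0.0
t: 13.9
position: [0.5846, -0.0325, 0.0467]
ee_rot: [1.0, 0.029, 0.001, -0.001]
contact_force: [0.0, 2.7, 6.9]
width: 0.0083
gripper_force: 39.3
[ 0.58456264 -0.03254597  0.04667157] [[0.998, 0.057, 0.002], [0.057, -0.998, 0.001], [0.002, -0.001, -1.0]]
0.1 [ 0.0001 -0.0014 -0.028 ]
0.2 [ 0.0002 -0.0056 -0.0556]
0.3 [ 0.0003 -0.0126 -0.0827]
0.4 [ 0.0005 -0.0222 -0.109 ]
0.5 [ 0.0006 -0.0344 -0.1342]
0.54 [ 0.0007 -0.04   -0.1439]
```

```bash
python3 -m handwheel '[[[0,-0.0014,-0.028],[0,0,0],0],[[0,-0.0056,-0.0556],[0,0,0],0],[[0,-0.0126,-0.0827],[0,0,0],0],[[0,-0.0126,-0.0827],[0,0,0],0]]'
python3 - <<'E'
from h import *
s=status.read_state();p=np.array(s['position']);M=R.from_quat(s['ee_rot']).as_matrix();print(p,s['contact_force'],s['torque'])
for th in(.4,.5,.54):
    q=np.array([.58456-.049*.21*(1-np.cos(th)),-.0325+.9988*.21*(1-np.cos(th)),.0467+.21*np.sin(th)]);print(th,(M.T@(q-p)/.75).round(4))
E
```

```text
t: 14.4
position: [0.584, -0.0237, 0.1085]
ee_rot: [1.0, 0.029, 0.002, 0.0]
contact_force: [2.5, -0.2, -3.1]
width: 0.0085
gripper_force: 39.1
[ 0.58399922 -0.02367627  0.10851354] [ 2.47099129 -0.23351704 -3.10959511] [-0.21430926 -0.37758825  0.03701588]
0.4 [ 0.0003 -0.0103 -0.0266]
0.5 [ 0.0005 -0.0225 -0.0518]
0.54 [ 0.0006 -0.028  -0.0615]
```

```bash
python3 -m handwheel '[[[0,-0.01,-0.0266],[0,0,0],0],[[0,-0.0222,-0.0518],[0,0,0],0],[[0,-0.0278,-0.0615],[0,0,0],0],[[0,-0.0278,-0.0615],[0,0,0],0],[[0,-0.0278,-0.0615],[0,0,0],0]]'
python3 - <<'E'
from h import *
import pickle
c=cam('wrist');a=cam('scene');b=cam('top');pickle.dump((c,a,b),open('w8.pkl','wb'))
s=status.read_state();p=np.array(s['position']);print(p,s['contact_force'],s['gripper_force'],s['qd'])
ux=np.array([.9988,.049,0]);uy=np.array([-.049,.9988,0]);O=np.array([.5571,.0641,0])
print('flap est', np.arcsin((p[2]-.0467)/.21), 'via y', np.arccos(1-((p-[.5846,-.0325,0])@uy)/.21))
# caps in scene & top
for n,k in(('scene',a),('top',b)):
    q=k['pixels'].astype(int);m=((q[:,:,0]>60)&(q[:,:,1]<.4*q[:,:,0])&(q[:,:,2]<.4*q[:,:,0])).astype(np.uint8)
    N,l,st,ce=cv2.connectedComponentsWithStats(m);print(n,[(ce[i].round(1).tolist(),int(st[i,4])) for i in range(1,N) if st[i,4]>5])
# predicted pointer tip / flap corner pixel positions
for th in(.5,.54,.58):
    h=O+.11*uy+[0,0,.05]; f=lambda x,r:h+x*ux-r*np.cos(th)*uy+r*np.sin(th)*np.array([0,0,1])
    print(th,'bar ends in scene',proj(a,f(-.006,.21)).round(1),proj(a,f(.084,.21)).round(1),'top',proj(b,f(-.006,.21)).round(1),proj(b,f(.084,.21)).round(1),'w',proj(c,f(-.006,.21)).round(1),proj(c,f(.084,.21)).round(1),'frame rear corner w',proj(c,f(.11,.16)).round(1))
E
```

```text
t: 15.02
position: [0.5829, -0.0045, 0.1537]
ee_rot: [1.0, 0.028, 0.001, 0.001]
contact_force: [3.6, -5.2, 0.5]
width: 0.0087
gripper_force: 39.2
[ 0.58285556 -0.00461662  0.15361369] [ 3.55075931 -5.45682715  0.28681204] 39.19027268886566 [-3.22631386e-05  7.82209501e-05  1.34470932e-03 -1.25909446e-03
  9.95071691e-04 -7.07122772e-05  1.66990932e-04]
flap est 0.5341536817839427 via y 0.5216978773581196
scene [([245.1, 124.4], 50), ([469.8, 169.7], 24), ([272.8, 209.6], 28)]
top [([404.3, 79.5], 31), ([159.8, 172.6], 72), ([295.4, 240.0], 23)]
0.5 bar ends in scene [310.7 186. ] [329.  170.6] top [315.  203.7] [313.  176.8] w [326.  310.5] [328.9 148.9] frame rear corner w [241.8  89.6]
0.54 bar ends in scene [309.6 183.8] [328.1 168.4] top [313.7 203.3] [311.7 176.4] w [318.5 319.7] [319.8 151.4] frame rear corner w [232.4  89. ]
0.58 bar ends in scene [308.5 181.6] [327.  166.2] top [312.3 202.9] [310.3 175.9] w [309.8 329.6] [309.  154.1] frame rear corner w [221.9  88.5]
```

The flap is held still at about 0.53 rad, against the pointer's 0.54. The vials stand in their row, so I hand in.

```bash
python3 -c "
from rig import order
print(order.job_done())"
```

```text
the job is handed in; nothing more can be done
None
```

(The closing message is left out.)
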